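Knock a jammed spacer out of a spring fixture

ROBOT

A 7-joint arm with a two-finger parallel gripper is mounted at the origin on a cart in front of the work surface, level with it; the furniture and walls round the work are solid. World frame = base frame: x ahead of the robot, y to its left, z up, the work surface at z = 0. Lengths are in m, angles in rad, forces in N, time in s.
With the tool pointing down it reaches from about 0.4 to 0.875 m from the base axis. Payload 4.4 kg.
Tool frame: the origin (TCP) lies on the centre line of the jaws, within the pads' length; the fingertips stand 22 mm ahead of it and the grasp point (between the pads) lies 3 mm ahead of it; z points along the fingers, y is the line along which they close (so a half turn about z gives the same grasp; the last joint's range is limited). The gripper opens to 85 mm and grips with 20 to 120 N. Pads are 22 mm wide; open, the fingers measure 114 mm over their backs; the gripper's body (76 mm by 85 mm) begins 54 mm behind the grasp point. The pads swing forward as they close: fully open they stand 13 mm farther back than shut.
Start: joints at [1.094, 0.628, 0.038, 1.517, -0.027, 0.996, -0.02], TCP at [0.26, -0.596, 0.253] pointing down, gripper open.
Joint ranges: [-3.06, 3.06], [-0.37, 2.12], [-1.25, 1.32], [0.18, 2.47], [-1.1, 4.24], [0.23, 1.98], [-2.94, 2.94]. Speed limits (rad/s): [2.57, 2.57, 3.14, 3.14, 3.14, 3.14, 3.14].

INTERFACE

Orientations are given as [roll, pitch, yaw] about the fixed x, y, z axes, in that order (R = Rz(yaw) Ry(pitch) Rx(roll)).
In Python, from station import arm gives the robot as it stands.
- The arm moves only by the tool jog_arm, never from a script. Its argument "moves" is text: rows parted by semicolons, each of 7 numbers parted by spaces: the shift along the tool's x, y, z in m, then the turn, a rotation vector about the tool's x, y, z in degrees, then the gripper's target within -1 to 1 (fully open at 1, half-way at 0, shut at -1). A call has 1 to 10 rows; each row is the pose to reach, as a shift and turn from the pose commanded when the call began, along the tool's axes at that moment; what a row does not reach only later rows make up. A row lasts 1/12 s, in which the tool goes at most 41.7 mm and 7.16 degrees, less where a joint would pass 70% of its speed; a pose out of reach is approached as far as the arm can. A call with a gripper value outside its range is refused whole. The fingers move at their own pace and stop on an object; "force" is the grip in N (left out, the last holds). Time passes only in rows, so rows that repeat a pose let the fingers close. It gives the time, the measured TCP pose, the force, the opening and the grip force at its end, in the units of the state.
- arm.read_state(): the state, without advancing time (a new reading comes with each control period).
- arm.get_image(name): name is "side" or "top"; returns a dict with "color" (480x640x3 uint8, blue, green, red), "intrinsics" (3x3 intrinsics, pixels), "dist_coeffs" ([k1, k2, p1, p2, k3] as OpenCV has them; the pictures are not rectified), "T" (4x4, takes a point from camera to world coordinates). Camera axes: x right, y down, z forward; pixel columns grow to the right and rows downward; lengths in m; the calibration is good to about 2 mm. A picture is of the moment at which its call begins. There is no depth.
- arm.finish_job(): hands the job in; it is judged then, once.
The state is a dict: "clock": time; "joint_positions": joint angles; "qvel": joint speeds; "tau": joint torques, N m; "position": TCP position; "ee_rot": TCP orientation; "force": force on the tool from outside, world axes, zero at the start; "torque": the same for the moment, N m; "gripper_width": finger opening in m; "grasp_force": force on a finger pad.
Only numpy, scipy, OpenCV 4.12 (cv2) and the standard library are available. Lean on these libraries where they do the work, as an engineer would, in place of code of your own. Each camera call takes 0.05 s, during which the arm holds its last target. There are 200 camera calls.

TASK

The brass spacer is jammed in the pale metal fixture, under the fixture's two lips. Pick up the dark wooden block and, holding it, knock the spacer along its track towards the end stop until it is fully clear of the lips, without your fingers touching the spacer while it is still jammed. Then put the block back down on the open bench the way it lay, lift the spacer out and set it flat in the grey tray.

Things in the scene. Friction and masses are not known exactly. Their poses are not given: they have to be found in the camera images.
- fixture: Fixed pale aluminium plate, 108 (x) x 160 (y) x 8 mm, top at z 8, spanning y -75 to +85 mm; two small steel clamps near its -y end, a dark stop bar at its +y end. Origin: on the bench, under the middle of the track (x 0); z up. The track runs along y, exit towards +y. The spacer is clear of the lips once its origin is beyond y = -18 mm; from there to the stop the plate is bare.
- seat (a point): Where the spacer is jammed: on the plate's top, at x 0, y -40, z 8 mm of the fixture's frame, same axes; the spacer starts within 4 mm of it. A fixed rail (-x) and a spring jaw (+x, its housing reaching x 69, z 24 mm) squeeze the spacer's base sideways with 6 N; sliding it takes 5 to 15 N.
- lips (a point): Middle of the gap between the two lips, level with their tops (x 0, y -50, z 24 mm of the fixture's frame). The lips, 5 mm thick, 24 mm long (y -62 to -38), overhang the spacer's base by 10 mm on each side, so it cannot be lifted there. The gap is 40 mm wide (x -20 to +20), open above and at the -y end, with bare plate below.
- stop (a point): Middle of the inner face of the stop bar, on the plate's top: x 0, y 75, z 8 mm of the fixture's frame; the bar is 10 mm high. It only keeps the spacer from running off; the spacer need not reach it.
- spacer: Loose brass spacer of inverted-T section, 0.18 to 0.35 kg: base 60 (x) x 40 (y) x 10 mm, on it a rib 26 (x) x 40 (y) mm rising to 43 mm above the underside. Origin: centre of the underside; z up; it starts with the fixture's axes, its flat T-shaped end faces towards -y and +y. Once free it can be gripped across the rib (26 mm, along x).
- block: Loose plain dark wooden block, 24 (x) x 80 (y) x 40 (z) mm, 0.15 kg, lying on the bench. Origin: centre of the underside; z up, y along its length. Grip it across its 24 mm width; either end face serves for knocking.
- tray: Fixed shallow grey open tray, 112 x 112 x 16 mm outside, walls and floor 4 mm thick, on the bench. Origin: centre of the underside; z up.
Things that resemble listed ones, but are neither listed nor needed, are in the scene too. Of the things like the spacer, leave any that is pink; of the rest the larger one is meant.

How it is judged:
On the way, in this order (a step that is already met when the one before it is completed fails the run):
1. the block, held in the fingers, presses on the jammed spacer (contact force between block and spacer above 1 N and contact force between the fingers and block above 1 N and distance between spacer and seat below 0.018 m), for 0.03 s.
2. the spacer has been driven along the track clear of the lips, still standing on the fixture, the block still held (y of spacer in the frame of fixture above -0.018 m and z of spacer in the frame of fixture below 0.013 m and angle between spacer's own z axis and vertical below 0.2 rad and contact force between the fingers and block above 1 N), for 0.1 s.
At the end, for the whole second after the job is handed in: The spacer lies flat on the tray's floor (origin within 45 mm of the tray's middle and 9 mm of its underside, within 7 degrees of upright), and the block lies on its underside on the open bench (origin no higher than 7 mm, within 10 degrees), more than 70 mm from the tray's middle; both at rest (horizontal distance between spacer and tray below 0.045 m and z of spacer in the frame of tray below 0.009 m and angle between spacer's own z axis and vertical below 0.12 rad and linear speed of each of spacer, block below 0.02 m/s and height (world z) of block below 0.007 m and angle between block's own z axis and vertical below 0.17 rad and horizontal distance between block and tray above 0.07 m); the robot touches nothing.
It fails at once if the fingers touch the spacer while it is still jammed under the lips (contact force between the fingers and spacer above 1 N and distance between spacer and seat below 0.018 m).
It also fails if it takes over 58 s, if anything falls off the work surface, if the arm or the gripper's body presses on something with over 40 N, if the wrist force passes 120 N, or if a joint passes its speed limit or range.

## Working session

There is one attempt and no reset: what is moved stays moved. The work goes in short steps, Python scripts to look and compute and a tool call to move; the robot and the scene stay as the last step left them, time stands still between calls to the robot, and variables do not carry over. Pictures are saved under pics/ and viewed, at most 13 in all, crops included, and the job is handed in when it is done.

Besides the shell and the picture viewer there is one more tool, called after "Request:" as name(argument=value, ...) on one line, values as JSON. jog_arm: Moves the arm, as the interface text tells. Its arguments: {"type":"object","properties":{"moves":{"type":"string"},"force":{"type":"number"}},"required":["moves"]}

```bash
mkdir -p pics; ls
python3 - <<'E'
from station import arm
import cv2,numpy as np,pickle
d={}
for n in("top","side"):
    r=arm.get_image(n);d[n]=r;cv2.imwrite(f"pics/{n}0.png",r["color"]);print(n,r["intrinsics"],r["dist_coeffs"],np.round(r["T"],4).tolist())
pickle.dump(d,open("im0.pkl","wb"))
print(arm.read_state())
E
```

```text
pics
top [[556.3886298    0.         319.39504598]
 [  0.         556.3886298  232.44126283]
 [  0.           0.           1.        ]] [-0.17164307  0.          0.          0.          0.        ] [[-0.0226, -0.9963, 0.0828, 0.3773], [-0.9997, 0.0227, 0.0007, -0.0724], [-0.0026, -0.0828, -0.9966, 1.0467], [0.0, 0.0, 0.0, 1.0]]
side [[473.95086946   0.         319.06697712]
 [  0.         473.95086946 243.8331803 ]
 [  0.           0.           1.        ]] [-0.11361834  0.          0.          0.          0.        ] [[0.9897, -0.0934, 0.1089, 0.3887], [-0.1434, -0.6229, 0.7691, -0.7364], [-0.004, -0.7767, -0.6298, 0.5748], [0.0, 0.0, 0.0, 1.0]]
{'clock': 0.1, 'joint_positions': array([ 1.09420049,  0.62923331,  0.0384624 ,  1.51824069, -0.02703247,
        0.99629156, -0.01997811]), 'qvel': array([-7.16856709e-04, -5.07519878e-04, -3.61208127e-03, -1.17390820e-03,
       -7.68883716e-05,  7.76679283e-04,  3.27689985e-04]), 'tau': array([ 2.72420366e-03, -5.64539981e+01,  1.23069249e+00, -1.93974996e+01,
        1.13972308e-02,  5.45708870e-03, -3.14957038e-05]), 'position': array([ 0.25939736, -0.59544817,  0.25250323]), 'ee_rot': array([-3.13993781e+00, -2.07330356e-06,  4.10786409e-01]), 'force': array([ 0.36011831, -0.31074534,  0.41994993]), 'torque': array([ 0.02098264,  0.02276203, -0.01046176]), 'grasp_force': 0.0, 'gripper_width': 0.08513715575179984}
```

View pics/top0.png

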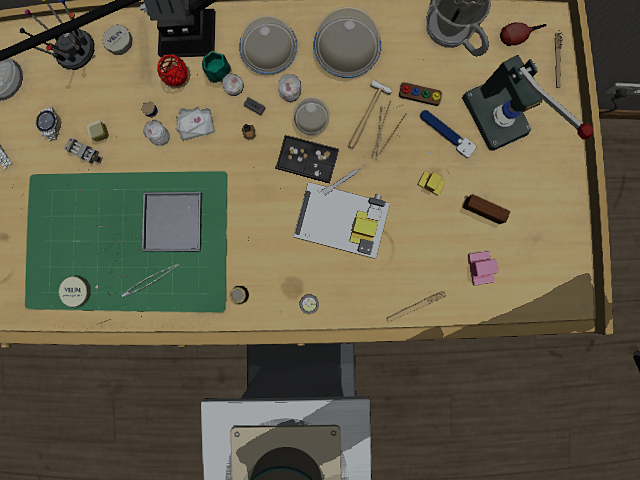

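View pics/side0.png

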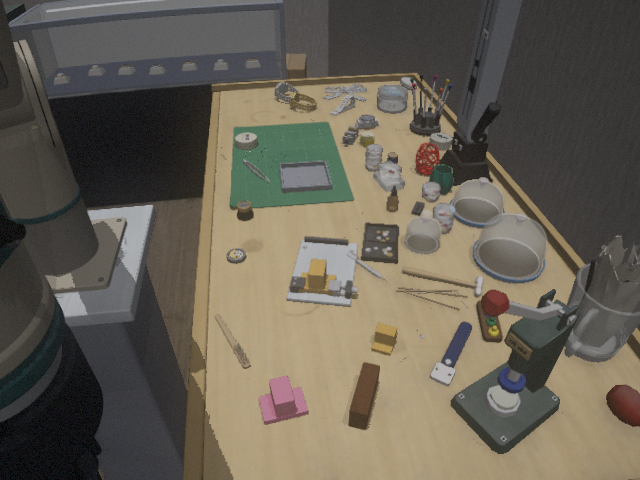

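The top view shows three spacer-like things: yellow in the fixture at (365,226), a small yellow one at (431,182), and a pink one at (482,267). The one in the fixture is meant, being the larger of the two that aren't pink. The block is at (486,208) and the tray at (172,222). The side view agrees: spacer at (317,272), block at (364,395), tray at (306,177). Next is one close crop.

```bash
python3 - <<'E'
import cv2,pickle,numpy as np
d=pickle.load(open("im0.pkl","rb"))
c=d["top"]["color"][175:265,285:395];a=cv2.resize(c,None,fx=5,fy=5,interpolation=cv2.INTER_CUBIC)
b=cv2.resize(d["top"]["color"][185:230,455:515],None,fx=4,fy=4,interpolation=cv2.INTER_CUBIC)
t=cv2.resize(d["top"]["color"][185:260,135:210],None,fx=3.2,fy=3.2,interpolation=cv2.INTER_CUBIC)
o=np.zeros((450,790,3),np.uint8);o[:,:550]=a;o[:180,550:790]=b;o[200:440,550:790]=t
cv2.imwrite("pics/crop0.png",cv2.convertScaleAbs(o,alpha=1.2))
E
cat > h.py <<'E'
import numpy as np,cv2,pickle
from scipy.spatial.transform import Rotation as R
def world(r,px,z):
    p=cv2.undistortPoints(np.float64(px).reshape(-1,1,2),r["intrinsics"],np.float64(r["dist_coeffs"])).reshape(-1,2)
    T=np.array(r["T"]);d=np.c_[p,np.ones(len(p))]@T[:3,:3].T
    return T[:3,3]+d*((np.asarray(z)-T[2,3])/d[:,2])[:,None]
def pix(r,P):
    T=np.linalg.inv(np.array(r["T"]))
    return cv2.projectPoints(np.float64(P),cv2.Rodrigues(T[:3,:3])[0],T[:3,3],r["intrinsics"],np.float64(r["dist_coeffs"]))[0].reshape(-1,2)
def togo(s,tcp,yaw):
    """shift in tool axes and z turn for a tool pointing straight down with jaw-frame yaw"""
    M=R.from_euler("xyz",s["ee_rot"]);G=R.from_euler("xyz",[np.pi,0,yaw])
    return M.inv().apply(np.array(tcp)-s["position"]).round(4),(M.inv()*G).as_rotvec(degrees=True).round(2)
E
```

```text
(no output)
```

View pics/crop0.png

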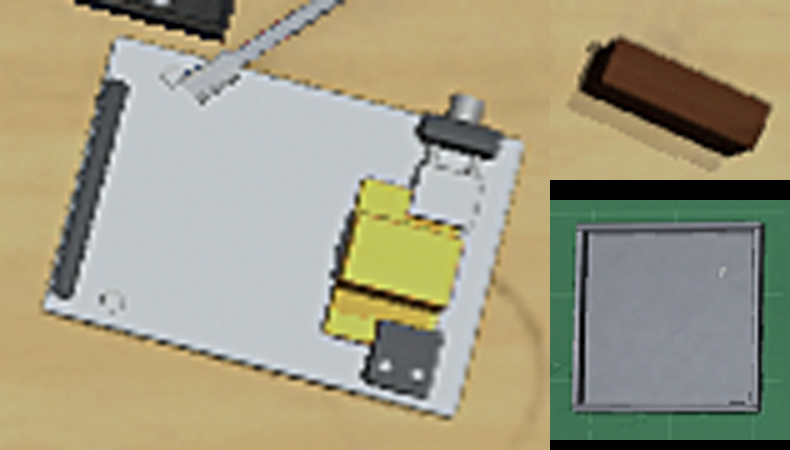

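The crop confirms the spacer: rib top around (365,226), a dark lip at (366,246) and the pale jaw lip at (374,212), with the stop at the left (302,214). A tool lies over the plate's corner by the stop, at (328,190). Next I'll fit rectangles of known size to the corners.

Run:
```python
from h import *
from scipy.optimize import least_squares
d=pickle.load(open("im0.pkl","rb"));r=d["top"]
def fit(name,crop,s,o,z,rect,y0):
    px=(np.array(crop,float)-[o[2],o[3]]+.5)/s-.5+[o[0],o[1]]
    f=lambda v:(pix(r,np.c_[v[:2]+np.array(rect)@np.array([[np.cos(v[2]),np.sin(v[2])],[-np.sin(v[2]),np.cos(v[2])]]),np.full(4,z)])-px).ravel()
    w=world(r,px,np.full(4,z)).mean(0)
    q=least_squares(f,[w[0],w[1],y0]);print(name,q.x.round(4),np.degrees(q.x[2]).round(2),"res px",q.fun.round(1));return q.x
# order: corners given (+x+y),(-x+y),(+x-y),(-x-y)
def rc(hx,a,b):return [[hx,b],[-hx,b],[hx,a],[-hx,a]]
F=fit("fix",[(118,38),(43,310),(522,140),(452,417)],5,(285,175,0,0),.008,rc(.054,-.075,.085),-.2)
S=fit("spacer",[(358,210),(345,278),(463,236),(445,305)],5,(285,175,0,0),.051,rc(.013,-.02,.02),-.2)
B=fit("block",[(620,38),(600,88),(771,104),(742,154)],4,(455,185,550,0),.04,rc(.012,-.04,.04),-.4)
Tt=fit("tray",[(575,225),(575,411),(763,225),(760,411)],3.2,(135,185,550,200),.016,rc(.056,-.056,.056),0)
c,s=np.cos(F[2]),np.sin(F[2]);A=np.array([[c,s],[-s,c]])
print("spacer in fix",A@(S[:2]-F[:2]),"seat world",F[:2]+A.T@[0,-.04])
# overlay on side view for check
im=d["side"]["color"].copy()
for q,rect,z in((F,rc(.054,-.075,.085),.008),(S,rc(.013,-.02,.02),.051),(B,rc(.012,-.04,.04),.04),(Tt,rc(.056,-.056,.056),.016)):
    c,s=np.cos(q[2]),np.sin(q[2]);P=np.c_[q[:2]+np.array(rect)@np.array([[c,s],[-s,c]]),np.full(4,z)]
    cv2.polylines(im,[np.int32(pix(d["side"],P[[0,1,3,2]])*16)],True,(0,255,0),1,0,4)
cv2.imwrite("pics/ov.png",cv2.resize(im[150:440,220:420],None,fx=2.7,fy=2.05,interpolation=cv2.INTER_CUBIC))
pickle.dump((F,S,B,Tt),open("fit.pkl","wb"))
```

```text
fix [ 0.4854 -0.1183 -0.2779] -15.92 res px [-0.7 -0.6 -0.4  0.1  0.5  0.2  0.6  0.2]
spacer [ 0.4698 -0.1543 -0.2687] -15.4 res px [-0.1 -0.2 -0.9  0.1  0.4 -0.   0.6  0.1]
block [ 0.4981 -0.3849 -0.4422] -25.33 res px [-1.1 -0.2 -0.9 -1.  -0.2  1.   2.3  0.2]
tray [ 0.4903  0.2072 -0.0157] -0.9 res px [ 0.9 -0.  -0.4  0.5 -0.4 -0.8 -0.2  0.3]
spacer in fix [-0.00512995 -0.03890334] seat world [ 0.47438709 -0.15673439]
```

View pics/ov.png

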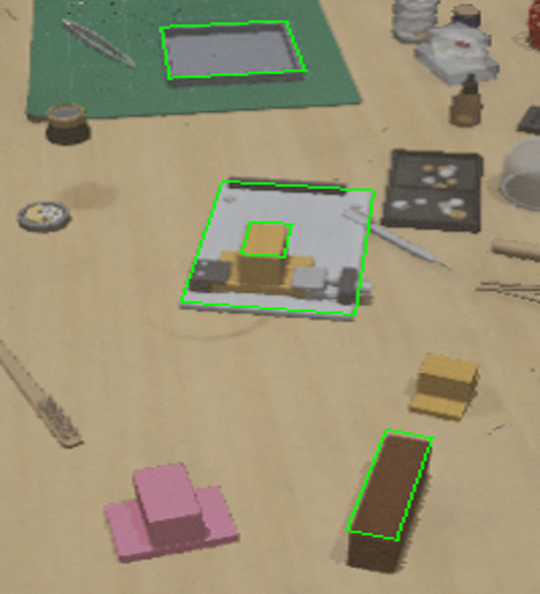

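The overlay fits the fixture, spacer, tray and block in the side view as well, with the block top's corners at about (388,432) and (403,542) in the crop. I'm ready to move.

```bash
cat > go.py <<'E'
import sys
from h import *
from station import arm
F,S,B,Tt=pickle.load(open("fit.pkl","rb"))
def at(q,dx,dy,z,dyaw=90):
    c,s=np.cos(q[2]),np.sin(q[2])
    return [q[0]+c*dx-s*dy,q[1]+s*dx+c*dy,z],q[2]+np.radians(dyaw)
def show(*a): print(np.round(a[0],4),*togo(arm.read_state(),*a))
E
python3 - <<'E'
from go import *
show(*at(B,0,-.012,.12));show(*at(B,0,-.012,.037))
E
```

```text
[ 0.493  -0.3957  0.12  ] [ 0.2939 -0.0896  0.1327] [-9.000e-02 -3.000e-02 -4.113e+01]
[ 0.493  -0.3957  0.037 ] [ 0.2939 -0.0895  0.2157] [-9.000e-02 -3.000e-02 -4.113e+01]
```

Request:
jog_arm(moves="0.1 -0.03 0.04 0 0 -14 0.2; 0.2 -0.06 0.08 0 0 -28 0.2; 0.294 -0.09 0.13 0 0 -41.1 0.2; 0.294 -0.09 0.13 0 0 -41.1 0.2; 0.294 -0.09 0.13 0 0 -41.1 0.2; 0.294 -0.09 0.13 0 0 -41.1 0.2; 0.294 -0.09 0.13 0 0 -41.1 0.2; 0.294 -0.09 0.13 0 0 -41.1 0.2; 0.294 -0.09 0.13 0 0 -41.1 0.2; 0.294 -0.09 0.13 0 0 -41.1 0.2", force=40)

```text
clock: 0.93
position: [0.4953, -0.3919, 0.1216]
ee_rot: [-3.139, -0.003, 1.135]
force: [-0.8, 0.1, 0.9]
gripper_width: 0.0515
grasp_force: 0.0
```

Run:
```python
from go import *
show(*at(B,0,-.012,.037))
for n in("side","top"):
    r=arm.get_image(n);s=arm.read_state();
    c={"side":r["color"][300:460,280:480],"top":r["color"][130:290,390:590]}[n]
    cv2.imwrite(f"pics/a_{n}.png",cv2.resize(c,(400,320),interpolation=cv2.INTER_CUBIC))
cv2.imwrite("pics/a.png",np.hstack([cv2.imread("pics/a_side.png"),cv2.imread("pics/a_top.png")]))
```

```text
[ 0.493  -0.3957  0.037 ] [-0.0046 -0.0003  0.0846] [-0.14 -0.16  0.34]
```

View pics/a.png

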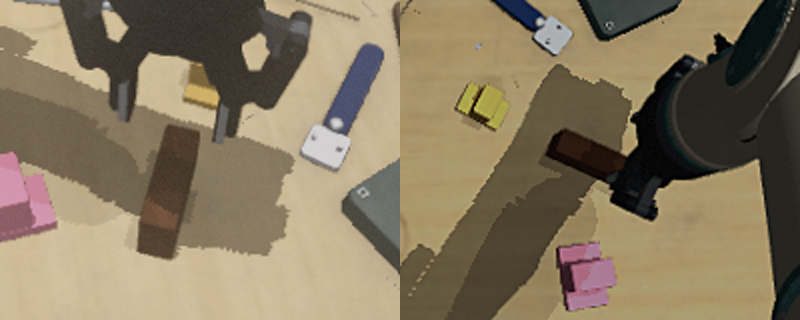

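The fingers straddle the block in both views: side crop pads at (125,115) and (220,135), with the block between at (170,190). Descending and closing.

Request:
jog_arm(moves="-0.003 0 0.03 0 0 0 0.2; -0.004 0 0.055 0 0 0 0.2; -0.004 0 0.075 0 0 0 0.2; -0.004 0 0.084 0 0 0 0.2; -0.004 0 0.084 0 0 0 0.2; -0.004 0 0.084 0 0 0 -1; -0.004 0 0.084 0 0 0 -1; -0.004 0 0.084 0 0 0 -1; -0.004 0 0.084 0 0 0 -1; -0.004 0 0.084 0 0 0 -1", force=60)

```text
clock: 1.87
position: [0.4923, -0.4008, 0.0411]
ee_rot: [3.138, 0.001, 1.128]
force: [-0.9, -0.9, 6.3]
gripper_width: 0.0229
grasp_force: 59.8
```

Request:
jog_arm(moves="0 0 -0.01 0 0 0 -1; 0 0 -0.03 0 0 0 -1; 0 0 -0.06 0 0 0 -1; 0 0 -0.06 0 0 0 -1; 0 0 -0.06 0 0 0 -1; 0 0 -0.06 0 0 0 -1")

```text
clock: 2.37
position: [0.4911, -0.3993, 0.0994]
ee_rot: [-3.141, -0.0, 1.128]
force: [0.5, 0.9, -2.6]
gripper_width: 0.023
grasp_force: 59.1
```

Run:
```python
from go import *
s=arm.read_state();print(s["position"],s["ee_rot"],s["force"],s["gripper_width"])
ims=[]
for n,(a,b) in {"side":(240,280),"top":(130,400)}.items():
    r=arm.get_image(n);pickle.dump(r,open(f"b_{n}.pkl","wb"))
    ims.append(cv2.resize(r["color"][a:a+150,b:b+133],(400,450),interpolation=cv2.INTER_CUBIC))
cv2.imwrite("pics/b.png",cv2.convertScaleAbs(np.hstack(ims),alpha=1.5))
```

```text
[ 0.49112838 -0.39926148  0.09942309] [-3.14106177e+00 -1.09723791e-04  1.12826571e+00] [ 0.54287748  0.9007731  -2.61579022] 0.022975178355030903
```

View pics/b.png

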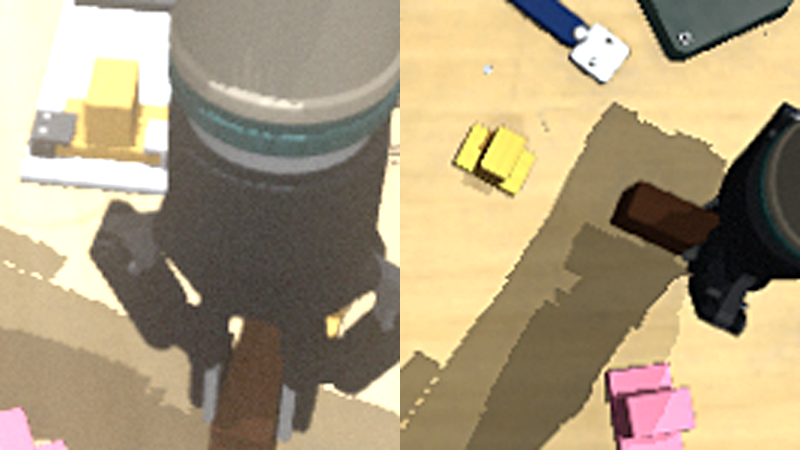

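The block is held between the pads (side crop (245,390)), hanging straight. In the top crop its front edge is around (640,182)–(622,218), i.e. pixel (477,197).

Run:
```python
from go import *
r=pickle.load(open("b_top.pkl","rb"));s=arm.read_state()
p=np.array([[640,182],[622,218],[631,200]])-[400,0];p=(p+.5)/3-.5+[400,130]
w=world(r,p,np.full(3,.098));M=R.from_euler("xyz",s["ee_rot"])
print(w.round(4),M.inv().apply(w-s["position"]).round(4))
print("spacer in fix again; seat at",at(F,0,-.04,0)[0])
# target: front face 25 mm behind spacer back face; L front offset along tool x
L=.05
for x,yf,z in((-.002,-.095,.12),(-.002,-.095,.055),(-.002,-.062,.055)):
    show(*at(F,x,yf-L,z))
```

```text
[[ 0.5236 -0.3535  0.098 ]
 [ 0.5027 -0.3416  0.098 ]
 [ 0.5131 -0.3475  0.098 ]] [[ 0.0552  0.0104  0.0003]
 [ 0.0569 -0.0137  0.0004]
 [ 0.0561 -0.0017  0.0003]]
spacer in fix again; seat at [np.float64(0.47438708910762506), np.float64(-0.1567343859037227), 0]
[ 0.4437 -0.2572  0.12  ] [ 0.108  -0.1032 -0.0214] [-0.13 -0.04 -9.43]
[ 0.4437 -0.2572  0.055 ] [ 0.108  -0.1031  0.0436] [-0.13 -0.04 -9.43]
[ 0.4527 -0.2254  0.055 ] [ 0.1405 -0.1085  0.0436] [-0.13 -0.04 -9.43]
```

Run:
```python
from go import *
L=.056
for x,yf,z in((-.002,-.085,.12),(-.002,-.085,.053),(-.002,-.02,.053)): show(*at(F,x,yf-L,z))
```

```text
[ 0.4448 -0.2533  0.12  ] [ 0.1119 -0.1039 -0.0214] [-0.13 -0.04 -9.43]
[ 0.4448 -0.2533  0.053 ] [ 0.1119 -0.1037  0.0456] [-0.13 -0.04 -9.43]
[ 0.4626 -0.1908  0.053 ] [ 0.176  -0.1144  0.0457] [-0.13 -0.04 -9.43]
```

Request:
jog_arm(moves="0.02 -0.02 -0.02 0 0 -3 -1; 0.045 -0.04 -0.021 0 0 -5 -1; 0.07 -0.065 -0.021 0 0 -7.5 -1; 0.095 -0.09 -0.021 0 0 -9.4 -1; 0.112 -0.104 -0.021 0 0 -9.4 -1; 0.112 -0.104 -0.021 0 0 -9.4 -1; 0.112 -0.104 -0.021 0 0 -9.4 -1; 0.112 -0.104 -0.021 0 0 -9.4 -1; 0.112 -0.104 -0.021 0 0 -9.4 -1; 0.112 -0.104 -0.021 0 0 -9.4 -1")

```text
clock: 3.3
position: [0.4456, -0.2551, 0.12]
ee_rot: [3.141, 0.0, 1.29]
force: [-0.1, -0.7, -1.0]
gripper_width: 0.023
grasp_force: 59.3
```

Run:
```python
from go import *
show(*at(F,-.002,-.085-.056,.053))
```

```text
[ 0.4448 -0.2533  0.053 ] [ 0.0015 -0.0013  0.067 ] [ 0.01  0.02 -0.14]
```

Request:
jog_arm(moves="0 -0.001 0.02 0 0 0 -1; 0 -0.001 0.04 0 0 0 -1; 0 -0.001 0.055 0 0 0 -1; 0 -0.001 0.065 0 0 0 -1; 0 -0.001 0.067 0 0 0 -1; 0 -0.001 0.067 0 0 0 -1; 0 -0.001 0.067 0 0 0 -1")

```text
clock: 3.88
position: [0.445, -0.254, 0.0537]
ee_rot: [3.141, 0.0, 1.292]
force: [0.4, 0.2, -0.7]
gripper_width: 0.023
grasp_force: 59.3
```

Run:
```python
from go import *
show(*at(F,-.002,-.085-.056,.053))
ims=[]
for n,(a,b) in {"side":(220,270),"top":(165,310)}.items():
    r=arm.get_image(n);pickle.dump(r,open(f"c_{n}.pkl","wb"))
    ims.append(cv2.resize(r["color"][a:a+100,b:b+100],(400,400),interpolation=cv2.INTER_CUBIC))
cv2.imwrite("pics/c.png",cv2.convertScaleAbs(np.hstack(ims),alpha=1.4))
```

```text
[ 0.4448 -0.2533  0.053 ] [ 0.0006 -0.0004  0.0007] [ 0.05  0.01 -0.06]
```

View pics/c.png

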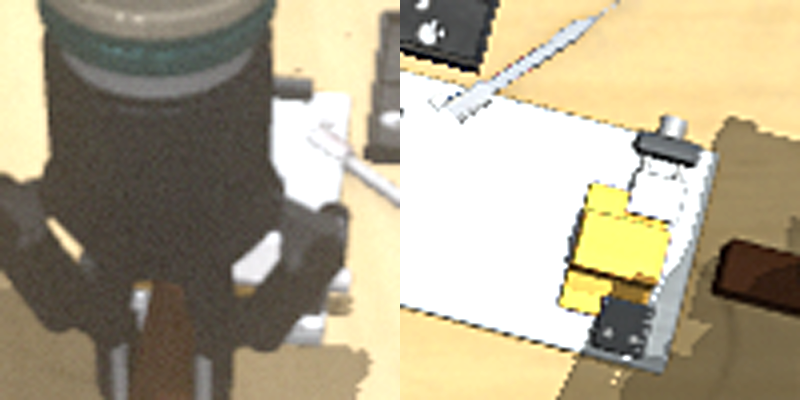

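Run:
```python
from go import *
r=pickle.load(open("c_top.pkl","rb"))
c,s=np.cos(F[2]),np.sin(F[2])
for n,p,z in(("block front",[(736,240),(720,291)],.0537),("rib rear",[(672,232),(655,281)],.051),("rib front",[(588,208),(572,262)],.051),("dark lip inner",[(603,295),(655,307)],.024),("pale lip inner",[(630,211),(682,222)],.024)):
    w=world(r,(np.array(p)-[400,0]+.5)/4-.5+[310,165],np.full(len(p),z))[:,:2]-F[:2]
    print(n,((w@np.array([[c,-s],[s,c]]))*1000).round(1).tolist())
```

```text
block front [[10.0, -87.8], [-14.1, -86.4]]
rib rear [[6.6, -59.2], [-16.9, -57.2]]
rib front [[7.5, -19.8], [-18.0, -18.9]]
dark lip inner [[-26.5, -37.4], [-25.8, -62.0]]
pale lip inner [[14.4, -39.9], [15.6, -64.5]]
```

The lips' gap and the rib both centre at x ≈ -5.4 mm in my fitted frame, while the block sits at -2, so I shift it -3.3 mm. The gap to the spacer is about 29 mm.

Request:
jog_arm(moves="0 -0.0035 0 0 0 0 -1; 0.01 -0.0035 0.001 0 0 0 -1; 0.02 -0.0035 0.001 0 0 0 -1; 0.025 -0.0035 0.001 0 0 0 -1; 0.029 -0.0035 0.001 0 0 0 -1; 0.032 -0.0035 0.001 0 0 0 -1; 0.035 -0.0035 0.001 0 0 0 -1; 0.038 -0.0035 0.001 0 0 0 -1; 0.041 -0.0035 0.001 0 0 0 -1; 0.044 -0.0035 0.001 0 0 0 -1", force=80)

```text
clock: 4.82
position: [0.4522, -0.2131, 0.0528]
ee_rot: [-3.141, 0.004, 1.29]
force: [-2.9, -8.7, 2.9]
gripper_width: 0.0225
grasp_force: 84.1
```

Contact at about 9 N, and it is sliding. I'll keep pushing.

Request:
jog_arm(moves="0.003 0 0 0 0 0 -1; 0.006 0 0 0 0 0 -1; 0.009 0 0 0 0 0 -1; 0.012 0 0 0 0 0 -1; 0.015 0 0 0 0 0 -1; 0.018 0 0 0 0 0 -1; 0.021 0 0 0 0 0 -1; 0.024 0 0 0 0 0 -1; 0.024 0 0 0 0 0 -1; 0.024 0 0 0 0 0 -1")

```text
clock: 5.65
position: [0.46, -0.1865, 0.0522]
ee_rot: [-3.141, -0.001, 1.293]
force: [0.2, 0.3, -1.1]
gripper_width: 0.0226
grasp_force: 83.8
```

Run:
```python
from go import *
ims=[]
for n,(a,b) in {"side":(220,270),"top":(165,290)}.items():
    r=arm.get_image(n);pickle.dump(r,open(f"d_{n}.pkl","wb"))
    ims.append(cv2.resize(r["color"][a:a+100,b:b+100],(400,400),interpolation=cv2.INTER_CUBIC))
cv2.imwrite("pics/d.png",cv2.convertScaleAbs(np.hstack(ims),alpha=1.4))
```

```text
(no output)
```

View pics/d.png

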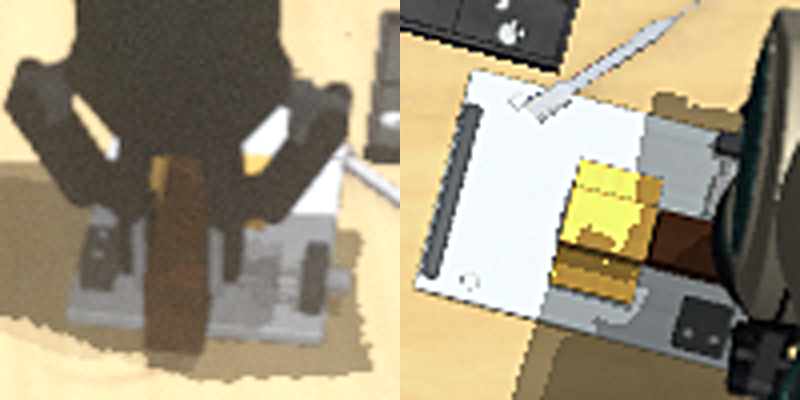

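The spacer stands clear of the lips in the top crop: rib at (610,225), its rear edge at about (655,232), and the dark lip at (700,325). Measuring it now.

Run:
```python
from go import *
r=pickle.load(open("d_top.pkl","rb"));s=arm.read_state()
c,s_=np.cos(F[2]),np.sin(F[2])
p=[(577,191),(561,242),(660,208),(645,262)]
w=world(r,(np.array(p)-[400,0]+.5)/4-.5+[290,165],np.full(4,.051));print(w.mean(0))
q=(w[:,:2]-F[:2])@np.array([[c,-s_],[s_,c]])*1000;print(q.round(1).tolist(),q.mean(0))
d=w[0]-w[2]+w[1]-w[3];print("yaw",np.degrees(np.arctan2(-d[0],d[1])))
print("tcp in fix",(s["position"][:2]-F[:2])@np.array([[c,-s_],[s_,c]])*1000)
```

```text
[ 0.47969198 -0.11338622  0.051     ]
[[4.6, 21.8], [-19.6, 23.0], [6.6, -16.3], [-18.8, -15.8]] [-6.79171815  3.14021151]
yaw -13.849937140545451
tcp in fix [ -5.66336921 -72.99203667]
```

Request:
jog_arm(moves="-0.01 0 0 0 0 0 -1; -0.03 0 0 0 0 0 -1; -0.05 0 -0.01 0 0 0 -1; -0.06 0 -0.035 0 0 0 -1; -0.06 0 -0.065 0 0 0 -1; -0.06 0 -0.068 0 0 0 -1; -0.06 0 -0.068 0 0 0 -1; -0.06 0 -0.068 0 0 0 -1")

```text
clock: 6.42
position: [0.4429, -0.2452, 0.1201]
ee_rot: [-3.141, 0.0, 1.292]
force: [0.3, 0.6, -1.6]
gripper_width: 0.0223
grasp_force: 83.8
```

Run:
```python
from go import *
show([.491,-.399,.10],1.128);show([.491,-.399,.041],1.128)
```

```text
[ 0.491 -0.399  0.1  ] [-0.1346  0.0886  0.0201] [-0.01  0.    9.38]
[ 0.491 -0.399  0.041] [-0.1346  0.0886  0.0791] [-0.01  0.    9.38]
```

Request:
jog_arm(moves="-0.03 0.02 0 0 0 2 -1; -0.06 0.04 0 0 0 4 -1; -0.09 0.06 0 0 0 6 -1; -0.12 0.08 0.01 0 0 8 -1; -0.1345 0.0885 0.02 0 0 9.4 -1; -0.1345 0.0885 0.035 0 0 9.4 -1; -0.1345 0.0885 0.05 0 0 9.4 -1; -0.1345 0.0885 0.065 0 0 9.4 -1; -0.1345 0.0885 0.072 0 0 9.4 -1; -0.1345 0.0885 0.072 0 0 9.4 -1")

```text
clock: 7.25
position: [0.4895, -0.3968, 0.0449]
ee_rot: [-3.135, -0.001, 1.129]
force: [-0.3, 0.6, -1.4]
gripper_width: 0.0224
grasp_force: 83.7
```

Request:
jog_arm(moves="0 0 0 0 0 0 -1; 0 0 0 0 0 0 -1; 0 0 0.002 0 0 0 -1; 0 0 0.004 0 0 0 -1; 0 0 0.005 0 0 0 -1; 0 0 0.006 0 0 0 -1; 0 0 0.007 0 0 0 -1; 0 0 0.007 0 0 0 -1")

```text
clock: 7.92
position: [0.4915, -0.3986, 0.0413]
ee_rot: [3.141, 0.0, 1.128]
force: [-0.0, -0.6, -1.6]
gripper_width: 0.0221
grasp_force: 83.9
```

Request:
jog_arm(moves="0 0 0.0005 0 0 0 -1; 0 0 0.001 0 0 0 -1; 0 0 0.0015 0 0 0 -1; 0 0 0.002 0 0 0 -1; 0 0 0.002 0 0 0 -1; 0 0 0.002 0 0 0 -1")

```text
clock: 8.42
position: [0.4915, -0.3987, 0.0412]
ee_rot: [3.141, 0.0, 1.128]
force: [-2.2, 2.4, 13.1]
gripper_width: 0.0224
grasp_force: 85.6
```

It touches down at 0.041, so I'll release and rise.

Request:
jog_arm(moves="0 0 -0.0015 0 0 0 -1; 0 0 -0.0015 0 0 0 0.2; 0 0 -0.0015 0 0 0 0.2; 0 0 -0.0015 0 0 0 0.2; 0 0 -0.0015 0 0 0 0.2; 0 0 -0.02 0 0 0 0.2; 0 0 -0.05 0 0 0 0.2; 0 0 -0.08 0 0 0 0.2; 0 0 -0.1 0 0 0 0.2; 0 0 -0.1 0 0 0 0.2")

```text
clock: 9.25
position: [0.494, -0.4004, 0.144]
ee_rot: [3.133, 0.002, 1.128]
force: [1.3, 0.3, 0.3]
gripper_width: 0.0509
grasp_force: 0.0
```

Run:
```python
from go import *
q=np.array([.4797,-.1134,F[2]])
show(*at(q,0,0,.13));show(*at(q,0,0,.057))
```

```text
[ 0.4797 -0.1134  0.13  ] [ 0.2532 -0.136   0.0124] [ 0.47  0.13 -9.45]
[ 0.4797 -0.1134  0.057 ] [ 0.2533 -0.1366  0.0854] [ 0.47  0.13 -9.45]
```

Request:
jog_arm(moves="0.035 -0.018 0 0 0 -2 0.2; 0.07 -0.036 0 0 0 -4 0.2; 0.105 -0.055 0 0 0 -6 0.2; 0.14 -0.074 0 0 0 -8 0.2; 0.175 -0.093 0 0 0 -9.4 0.2; 0.21 -0.112 0 0 0 -9.4 0.2; 0.24 -0.13 0.006 0 0 -9.4 0.2; 0.253 -0.136 0.012 0 0 -9.4 0.2; 0.253 -0.136 0.012 0 0 -9.4 0.2; 0.253 -0.136 0.012 0 0 -9.4 0.2")

```text
clock: 10.08
position: [0.4767, -0.111, 0.1268]
ee_rot: [-3.14, 0.0, 1.295]
force: [-0.7, -0.9, -0.0]
gripper_width: 0.0512
grasp_force: 0.0
```

Run:
```python
from go import *
q=np.array([.4797,-.1134,F[2]])
show(*at(q,0,0,.05))
ims=[]
for n,(a,b,h,w) in {"side":(210,270,180,144),"top":(165,310,180,176)}.items():
    r=arm.get_image(n)
    ims.append(cv2.resize(r["color"][a:a+h,b:b+w],None,fx=2.5,fy=2.5,interpolation=cv2.INTER_CUBIC))
cv2.imwrite("pics/e.png",cv2.convertScaleAbs(np.hstack(ims),alpha=1.4))
```

```text
[ 0.4797 -0.1134  0.05  ] [-0.0015  0.0036  0.0768] [-0.07  0.01  0.09]
```

View pics/e.png

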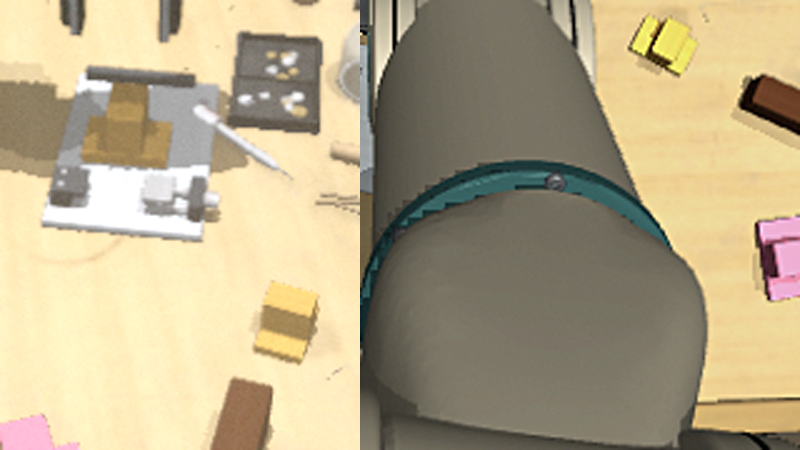

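The spacer stands upright on the bare plate (side crop (128,120)), the block lies flat at (245,415), and the fingers are above the rib. Descending and gripping.

Request:
jog_arm(moves="-0.001 0.002 0.025 0 0 0 0.2; -0.001 0.002 0.045 0 0 0 0.2; -0.001 0.002 0.062 0 0 0 0.2; -0.001 0.002 0.074 0 0 0 0.2; -0.001 0.002 0.074 0 0 0 0.2; -0.001 0.002 0.074 0 0 0 -1; -0.001 0.002 0.074 0 0 0 -1; -0.001 0.002 0.074 0 0 0 -1; -0.001 0.002 0.074 0 0 0 -1; -0.001 0.002 0.074 0 0 0 -1", force=60)

```text
clock: 11.02
position: [0.4792, -0.1139, 0.0542]
ee_rot: [3.14, 0.0, 1.292]
force: [-0.8, -1.0, 4.7]
gripper_width: 0.0249
grasp_force: 59.9
```

Request:
jog_arm(moves="0 0 -0.005 0 0 0 -1; 0 0 -0.015 0 0 0 -1; 0 0 -0.04 0 0 0 -1; 0 0 -0.07 0 0 0 -1; 0 0 -0.08 0 0 0 -1; 0 0 -0.08 0 0 0 -1; 0 0 -0.08 0 0 0 -1; 0 0 -0.08 0 0 0 -1")

```text
clock: 11.68
position: [0.4778, -0.1131, 0.1326]
ee_rot: [-3.14, 0.0, 1.292]
force: [0.2, -0.6, -1.5]
gripper_width: 0.0244
grasp_force: 59.5
```

Run:
```python
from go import *
s=arm.read_state();print(s["position"],s["force"],s["gripper_width"])
for z in(.13,.05): show(*at(Tt,0,0,z))
```

```text
[ 0.47776465 -0.11310796  0.13256136] [ 0.22622297 -0.55317125 -1.5042963 ] 0.02444244883133495
[0.4903 0.2072 0.13  ] [ 0.3114 -0.076   0.0026] [ -0.1   -0.   -15.06]
[0.4903 0.2072 0.05  ] [ 0.3114 -0.0759  0.0826] [ -0.1   -0.   -15.06]
```

Request:
jog_arm(moves="0.035 -0.008 0 0 0 -2 -1; 0.07 -0.016 0 0 0 -4 -1; 0.105 -0.025 0 0 0 -6 -1; 0.14 -0.034 0 0 0 -8 -1; 0.175 -0.043 0 0 0 -10 -1; 0.21 -0.052 0 0 0 -12 -1; 0.245 -0.06 0 0 0 -14 -1; 0.28 -0.07 0 0 0 -15 -1; 0.311 -0.076 0 0 0 -15 -1; 0.311 -0.076 0 0 0 -15 -1")

```text
clock: 12.52
position: [0.4901, 0.2159, 0.1321]
ee_rot: [-3.142, -0.006, 1.564]
force: [0.7, 1.8, -1.5]
gripper_width: 0.0246
grasp_force: 59.4
```

Request:
jog_arm(moves="0 0 0 0 0 0 -1; 0 0 0 0 0 0 -1; 0 0 0.02 0 0 0 -1; 0 0 0.04 0 0 0 -1; 0 0 0.06 0 0 0 -1; 0 0 0.072 0 0 0 -1; 0 0 0.076 0 0 0 -1; 0 0 0.076 0 0 0 -1; 0 0 0.076 0 0 0 -1")

```text
clock: 13.27
position: [0.4912, 0.2056, 0.0574]
ee_rot: [-3.141, 0.001, 1.552]
force: [-0.3, 0.7, -2.1]
gripper_width: 0.0247
grasp_force: 59.4
```

Run:
```python
from go import *
s=arm.read_state();print(s["force"],s["gripper_width"])
show(*at(Tt,0,0,.05))
ims=[]
for n,(a,b,h,w) in {"side":(130,220,140,160),"top":(150,110,140,160)}.items():
    r=arm.get_image(n)
    ims.append(cv2.resize(r["color"][a:a+h,b:b+w],None,fx=2.5,fy=2.5,interpolation=cv2.INTER_CUBIC))
cv2.imwrite("pics/f.png",cv2.convertScaleAbs(np.hstack(ims),alpha=1.4))
```

```text
[-0.34019478  0.7033787  -2.11205273] 0.024718851249837217
[0.4903 0.2072 0.05  ] [ 0.0016 -0.001   0.0074] [-0.02  0.04 -0.15]
```

View pics/f.png

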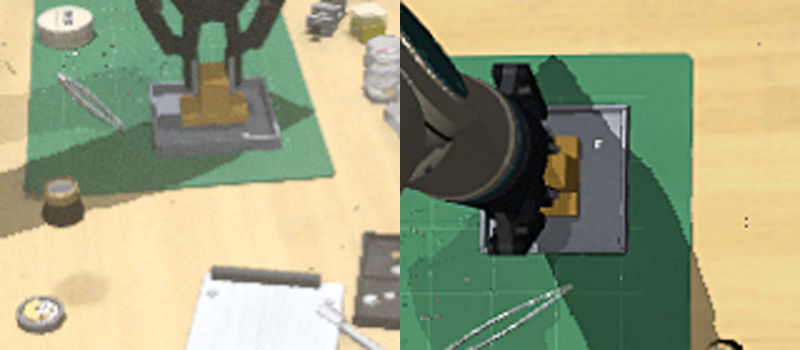

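The spacer hangs upright in the middle of the tray (side crop (213,95), top crop (560,175)). I'll lower it until it touches.

Request:
jog_arm(moves="0 0 0.002 0 0 0 -1; 0 0 0.004 0 0 0 -1; 0 0 0.005 0 0 0 -1; 0 0 0.006 0 0 0 -1; 0 0 0.007 0 0 0 -1; 0 0 0.007 0 0 0 -1; 0 0 0.007 0 0 0 -1")

```text
clock: 13.95
position: [0.4911, 0.2067, 0.0503]
ee_rot: [3.142, -0.0, 1.554]
force: [0.0, 0.0, -2.4]
gripper_width: 0.0247
grasp_force: 59.4
```

Request:
jog_arm(moves="0 0 0.0005 0 0 0 -1; 0 0 0.001 0 0 0 -1; 0 0 0.0015 0 0 0 -1; 0 0 0.002 0 0 0 -1; 0 0 0.002 0 0 0 -1")

```text
clock: 14.37
position: [0.4911, 0.2067, 0.0502]
ee_rot: [3.141, 0.0, 1.554]
force: [-3.8, -1.5, 18.6]
gripper_width: 0.0245
grasp_force: 61.9
```

Touched at 18 N. I'll ease off, release and rise.

Request:
jog_arm(moves="0 0 -0.002 0 0 0 -1; 0 0 -0.002 0 0 0 0.2; 0 0 -0.002 0 0 0 0.2; 0 0 -0.002 0 0 0 0.2; 0 0 -0.002 0 0 0 0.2; 0 0 -0.02 0 0 0 0.2; 0 0 -0.05 0 0 0 0.2; 0 0 -0.08 0 0 0 0.2; 0 0 -0.12 0 0 0 0.2; 0 0 -0.12 0 0 0 0.2")

```text
clock: 15.2
position: [0.4947, 0.2085, 0.1743]
ee_rot: [3.131, -0.005, 1.554]
force: [1.0, 0.2, -0.0]
gripper_width: 0.0514
grasp_force: 0.0
```

Request:
jog_arm(moves="0 0 -0.03 0 0 0 0.2; 0 0 -0.03 0 0 0 0.2; 0 0 -0.03 0 0 0 0.2; 0 0 -0.03 0 0 0 0.2")

```text
clock: 15.53
position: [0.4908, 0.2064, 0.1978]
ee_rot: [-3.141, 0.0, 1.554]
force: [-0.1, -0.2, -0.2]
gripper_width: 0.0513
grasp_force: 0.0
```

Run:
```python
from go import *
r=arm.get_image("side")
cv2.imwrite("pics/g.png",cv2.convertScaleAbs(cv2.resize(r["color"][130:450,180:480],None,fx=1.8,fy=1.8,interpolation=cv2.INTER_CUBIC),alpha=1.4))
```

```text
(no output)
```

View pics/g.png

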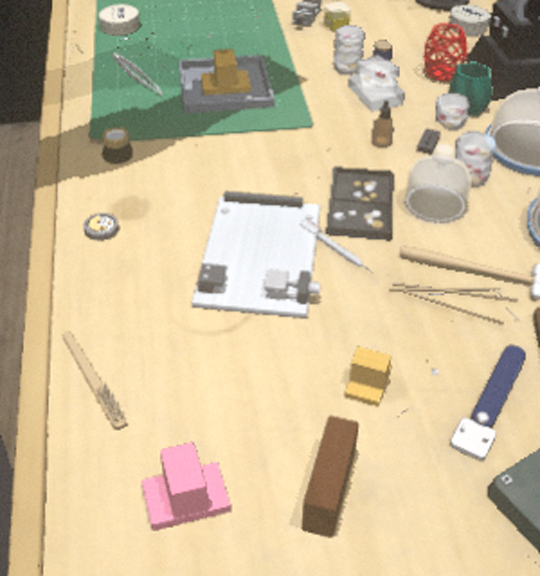

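The spacer stands flat in the tray (226,75), the block lies on the bench (330,475), and the gripper is clear.

```bash
python3 -c "
from station import arm
print(arm.finish_job())"
```

```text
the job is handed in; nothing more can be done
None
```

I knocked the spacer clear with the block, laid the block back flat on the bench, set the spacer flat in the tray and handed in the job at about 15.6 s; no verdict was returned.

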